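# Find the rattling post and clamp it in the vise

## Robot

A 6-joint arm with a two-finger parallel gripper is mounted at the origin on the work surface. World frame = base frame: x ahead of the robot, y to its left, z up, the work surface at z = 0. Lengths are in m, angles in degrees, forces in N, time in s.
With the tool pointing down it reaches from about 0.35 to 0.925 m from the base axis. Payload 6.4 kg.
Tool frame: the origin (TCP) lies on the centre line of the jaws, within the pads' length; the fingertips stand 19 mm ahead of it and the grasp point (between the pads) is the TCP; z points along the fingers, y is the line along which they close (so a half turn about z gives the same grasp; the last joint's range is limited). The gripper opens to 94 mm and grips with 3 to 60 N. Pads are 16 mm wide; open, the fingers measure 119 mm over their backs; the gripper's body (75 mm by 177 mm) begins 78 mm behind the grasp point.
Start: joints at [58.149, 14.043, 89.255, -0, 76.702, -9.975], TCP at [0.242, 0.603, 0.224] pointing down, gripper open.
Joint ranges: [-179.41, 179.41], [-58.25, 129.5], [7.25, 145.43], [-54.29, 234.29], [11.92, 165.04], [-157.13, 157.13]. Speed limits (degrees/s): [147.25, 147.25, 180, 180, 180, 180].

## Interface

Orientations are given as [roll, pitch, yaw] about the fixed x, y, z axes, in that order (R = Rz(yaw) Ry(pitch) Rx(roll)).
In Python, from station import telemetry, viewer, order gives the robot as it stands.
- The arm moves only by the tool send_rows, never from a script. Its argument "moves" is a list of rows, each a list of 7 numbers: the opening, from 0 (shut) to 1 (fully open), then the shift along the tool's x, y, z as a fraction of full scale, then the turn, a rotation vector about the tool's x, y, z as a fraction of full scale. A call has 1 to 12 rows; each row shifts and turns the commanded pose from where the row before left it, along the tool's axes as they then stand; what a row does not reach is not made up. Full scale, the value 1, is 0.03 m for a shift and 10 degrees for a turn. A row lasts 1/8 s, in which the tool goes at most 62.5 mm and 10.7 degrees, less where a joint would pass 70% of its speed; a pose out of reach is approached as far as the arm can. A call with a number of a shift or a turn outside -1 to 1 is refused whole. A call with a gripper value outside its range is refused whole. The fingers move at their own pace and stop on an object; "squeeze" is the grip in N (left out, the last holds). Time passes only in rows, so rows that do not move let the fingers close. It gives the time, the measured TCP pose, the force, the opening and the grip force at its end, in the units of the state.
- telemetry.read_state(): the state, without advancing time (a new reading comes with each control period).
- viewer.read_camera(name): name is "scene" or "top" or "wrist"; returns (picture, depth): 384x512x3 uint8, red, green, blue; 384x512 float32, m along the optical axis (not along the pixel's ray), 0 where there is no reading.
- viewer.camera_info(name): a dict with "mtx" (3x3 intrinsics, pixels), "R" (3x3) and "t" (3): a world point X has camera coordinates R X + t; the wrist camera has in their place "mount" (4x4, takes a point from camera to tool coordinates, whose origin is the TCP and whose axes are the flange's). Camera axes: x right, y down, z forward; pixel columns grow to the right and rows downward; lengths in m; the calibration is good to about 2 mm. A picture is of the moment at which its call begins: read the wrist's pose just before it. camera_info takes no time and is no camera call.
- order.close_job(): hands the job in; it is judged then, once.
The state is a dict: "time_s": time; "joints": joint angles; "joint_vel": joint speeds; "joint_efforts": joint torques, N m; "ee_pos": TCP position; "tcp_rot": TCP orientation; "wrist_force": force on the tool from outside, world axes, zero at the start; "moment": the same for the moment, N m; "grip_width": finger opening in m; "grip_force": force on a finger pad.
Only numpy, scipy, OpenCV 4.12 (cv2) and the standard library are available. Lean on these libraries where they do the work, as an engineer would, in place of code of your own. Each camera call takes 0.05 s, during which the arm holds its last target. There are 200 camera calls.

## Task

One of the three capped red posts in the rack has a loose round slug of steel shut inside: shake or tip the posts to find the one that rattles. Lay that post flat between the jaws of the blue vise, pushed right up against the work stop, and swing the lever over until it is clamped tight, so that its cap can be ground off. Leave the other two posts lying in the rack and do not disturb the spray can, the tape measure or the magnet.

Things in the scene. Friction and masses are not known exactly. Their poses are not given: they have to be found in the camera images.
- post_a: One of three posts that look alike, lying in the rack: red square steel tube 50 x 50 mm, 180 mm long, hollow, a bare-steel cap welded on each end. Origin: its centre; x along its length, z up at the start. 0.2 to 0.55 kg, differing by chance, so weight does not tell the faulty one.
- post_b: One of three posts that look alike, lying in the rack: red square steel tube 50 x 50 mm, 180 mm long, hollow, a bare-steel cap welded on each end. Origin: its centre; x along its length, z up at the start. Any one of the three may be the faulty one.
- post_c: One of three posts that look alike, lying in the rack: red square steel tube 50 x 50 mm, 180 mm long, hollow, a bare-steel cap welded on each end. Origin: its centre; x along its length, z up at the start. Same as the others to look at.
- rack: Fixed dark steel comb rack, 190 (x) by 280 mm (y), origin on the bench under its middle. Slots at y = -100, 0, +100 mm, one post in each, along x, underside at height 30 mm, middle at x = 0 +-4 mm. At both ends (26 to 95 mm from the middle) fins as high as the posts stand 4.5 mm off their sides: fingers fit only at the middle 52 mm of a post, with 50 mm free between posts.
- vise: Fixed blue vise with cam lever, bed 160 (x) by 215 mm (y from -150 to +65), bolt lugs 22 mm longer at its corners, origin on the bench. Jaws run along x from -42 to +42 mm; fixed jaw's face at y = +25 mm, moving jaw's at -33 mm when open; jaw tops at height 78 mm, bed between them at 30 mm. A clamped post sticks out 88 mm past the jaws at -x over the open bed; no room for fingers between jaws and post.
- vise_seat (a point): Where the centre of a post lies when it is clamped against the stop: 25 mm over the vise's bed, 55 mm above the bench, at x = -40 mm, y = 0 of the vise; axes as the vise.
- lever_knob (a point): Middle of the black upright knob on the vise's lever: 24 mm thick, top 25 mm above and foot 23 mm below this point, which is 85 mm above the bench. The lever swings level at a radius of 95 mm about an upright pivot at x = 0, y = -100 mm of the vise.
- vise_lever (a joint): Swing of the lever, rad. 0 (open): points to the vise's -y; grows as the knob is pushed to +x, closing the jaw by 6.7 mm per rad. Starts at 0 to 0.1. About 4 N at the knob moves it; it stays where left. It meets a 50 mm post at about 1.2; push on till it resists firmly (about 10 N more) and it holds. Empty it goes to 1.5.
- spray_can: bystander: yellow spray can, 66 mm across, 170 mm tall, standing beyond the gap between rack and vise; origin under its middle
- magnet: bystander: red and dark triangular welding magnet, 100 x 18 mm, 54 mm tall, standing on its base beyond the vise's stop; origin under its middle
- rack_mid (a point): Middle of the rack, 55 mm above the bench, level with the centres of the posts. About the posts: exactly one has a loose, round 70 g steel slug inside that runs freely some 140 mm from cap to cap when the post is tipped; held tipped by 14 degrees, it knocks for about half a second: moment at the wrist swings by 0.4 N m or more, against 0.05 in a silent post.
- vise_stop (a point): Work stop: dark plate beyond the +x end of the jaws, from 42 to 72 mm above the bench; this point lies on its face (which looks to the vise's -x), on the line of the post, at vise x = +50 mm. The post's end cap is pushed against it.
- tape_measure: bystander: yellow and black tape measure, 72 x 36 mm, 66 mm tall, standing beyond the rack; origin under its middle
Things that resemble listed ones, but are neither listed nor needed, are in the scene too. Leave any purple look-alike of the post_b alone.

How it is judged:
By the outcome, as a careful person would: the job done as asked, in the order asked, and still so for the second after the job is handed in, with the robot touching nothing.
It also fails if it takes over 72 s, if anything falls off the work surface, if the arm or the gripper's body presses on something with over 40 N, if the wrist force passes 120 N, or if a joint passes its speed limit or range.

## Working session

There is one attempt and no reset: what is moved stays moved. The work goes in short steps, Python scripts to look and compute and a tool call to move; the robot and the scene stay as the last step left them, time stands still between calls to the robot, and variables do not carry over. Pictures are saved under pics/ and viewed, at most 10 in all, crops included, and the job is handed in when it is done.

Besides the shell and the picture viewer there is one more tool, called after ">>>" by a JSON object that holds its "fn" and its "kwargs". send_rows: Moves the arm, as the interface text tells. Shift numbers are shares of 0.03 m and turn numbers shares of 10 degrees, none past 1 either way. Its arguments: {"type":"object","properties":{"moves":{"type":"array"},"squeeze":{"type":"number"}},"required":["moves"]}

```bash
mkdir -p pics; python3 - <<'E'
from station import telemetry, viewer
import cv2,numpy as np
s=telemetry.read_state();print(s)
for n in ("scene","top"):
    p,d=viewer.read_camera(n);cv2.imwrite(f"pics/{n}0.png",p[:,:,::-1]);np.save(n+"0.npy",d)
    i=viewer.camera_info(n);print(n,i)
print(viewer.camera_info("wrist"))
E
```

```text
{'time_s': 0.0, 'joints': array([ 5.81537004e+01,  1.40834708e+01,  8.93234754e+01,  8.20374180e-04,
        7.67018723e+01, -9.97459763e+00]), 'joint_vel': array([ 0.00235649,  0.06144542,  0.02979386,  0.01543526, -0.14403902,
       -0.06175574]), 'joint_efforts': array([ 1.05756221e-04, -4.15833271e+01, -3.14604878e+01,  6.84965006e-02,
        3.31799244e-02, -5.99828309e-05]), 'ee_pos': array([0.2418301 , 0.60273819, 0.22336604]), 'tcp_rot': array([-1.79892965e+02, -1.96345714e-02,  1.58128090e+02]), 'wrist_force': array([-0.2008197 ,  0.54055811, -0.32286844]), 'moment': array([ 0.01208078,  0.05701056, -0.01980111]), 'grip_force': 0.0, 'grip_width': 0.09392155649802783}
scene {'mtx': array([[491.21021312,   0.        , 250.36804578],
       [  0.        , 491.21021312, 183.87590192],
       [  0.        ,   0.        ,   1.        ]]), 'R': array([[ 0.42440629,  0.9053862 , -0.01245543],
       [ 0.73084078, -0.35064292, -0.58559482],
       [-0.53455688,  0.23942719, -0.81050822]]), 't': array([-0.27961105, -0.29370318,  2.02493537])}
top {'mtx': array([[393.21013064,   0.        , 254.82006968],
       [  0.        , 393.21013064, 185.27970513],
       [  0.        ,   0.        ,   1.        ]]), 'R': array([[-0.01747576, -0.99981801,  0.00765152],
       [-0.98064796,  0.0156472 , -0.19515311],
       [ 0.19499787, -0.0109139 , -0.98074294]]), 't': array([0.06398652, 0.54417838, 1.40082958])}
{'mtx': array([[332.42717472,   0.        , 258.30842916],
       [  0.        , 332.42717472, 188.17952297],
       [  0.        ,   0.        ,   1.        ]]), 'mount': array([[-7.03718523e-04, -9.70116939e-01, -2.42636825e-01,
         6.89948529e-02],
       [ 9.99999408e-01, -4.81368470e-04, -9.75673826e-04,
         8.51153952e-05],
       [ 8.29719988e-04, -2.42637368e-01,  9.70116704e-01,
        -1.59759060e-01],
       [ 0.00000000e+00,  0.00000000e+00,  0.00000000e+00,
         1.00000000e+00]])}
```

View pics/top0.png

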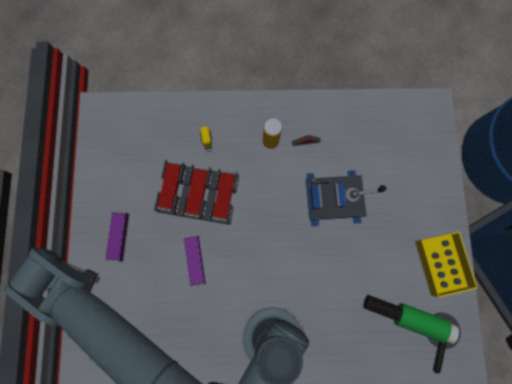

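View pics/scene0.png

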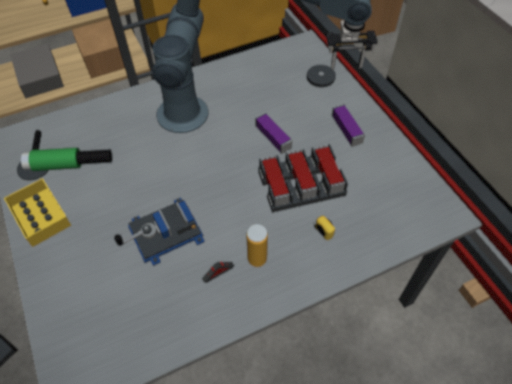

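The top picture shows the rack at (197,193) with three red posts. The purple look-alikes are at (117,237) and (194,260), and I'll leave them alone. The vise is at (336,197) with its knob at (382,188), the can at (272,133), the magnet at (306,140) and the tape at (206,138). Next I'll enlarge the rack and vise.

```bash
cat > h.py <<'E'
import numpy as np
from station import viewer
def px2w(n,u,v,z):
    i=viewer.camera_info(n);K,R,t=i["mtx"],i["R"],np.array(i["t"])
    c=-R.T@t; r=R.T@np.linalg.solve(K,[u,v,1]); return c+r*(z-c[2])/r[2]
def w2px(n,X):
    i=viewer.camera_info(n); p=i["mtx"]@(i["R"]@np.array(X)+i["t"]); return p[:2]/p[2]
E
python3 - <<'E'
import cv2,numpy as np
p=cv2.imread("pics/top0.png")
a=cv2.resize(p[150:235,145:245],(800,680)[0:2],interpolation=cv2.INTER_CUBIC)
a=cv2.resize(p[150:234,146:246],None,fx=4,fy=4,interpolation=cv2.INTER_CUBIC)
b=cv2.resize(p[150:234,296:396],None,fx=4,fy=4,interpolation=cv2.INTER_CUBIC)
cv2.imwrite("pics/crop.png",np.hstack([a,b]))
from h import *
for n,u,v,z in [("rackmid",197,193,.08),("vise",336,197,.03),("knob",382,188,.11),("can",272,125,.17),("magnet",306,140,.03),("tape",206,138,.06)]: print(n,px2w("top",u,v,z).round(3))
E
```

```text
rackmid [0.515 0.264 0.08 ]
vise [ 0.5   -0.248  0.03 ]
knob [ 0.517 -0.396  0.11 ]
can [ 0.736 -0.008  0.17 ]
magnet [ 0.724 -0.146  0.03 ]
tape [0.728 0.236 0.06 ]
```

View pics/crop.png

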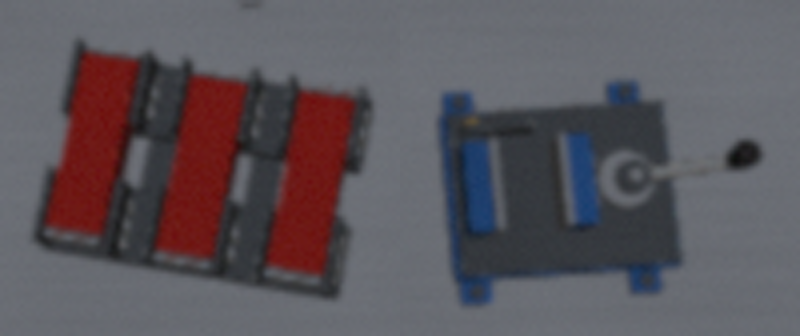

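The enlarged crop shows the three red posts at crop (90,145), (203,170) and (310,185), all sitting in the comb rack with its yaw at about -10°. The purple bars lie loose on the bench, so they aren't the posts meant. The vise yaw is about +5°. Its stop is at the top left (500,127), the jaws are at (480,185) and (583,180), and the knob is at (742,155). I'll go over the rack for a closer look.

>>> {"fn": "send_rows", "kwargs": {"moves": [[1,-1,-0.56,0,0,0,0],[1,-1,-0.56,0,0,0,0],[1,-1,-0.56,0,0,0,0],[1,-1,-0.56,0,0,0,0],[1,-1,-0.56,0,0,0,0],[1,-1,-0.56,0,0,0,0],[1,-1,-0.56,0,0,0,0],[1,-1,-0.56,0,0,0,0],[1,-1,-0.56,0,0,0,0],[1,-1,-0.56,0,0,0,0],[1,-0.6,-0.4,0,0,0,-0.57],[1,0,0,0,0,0,-0.57]], "squeeze": 60}}

```text
time_s: 1.6
ee_pos: [0.4708, 0.3163, 0.2239]
tcp_rot: [-180.0, -0.0, 169.6]
wrist_force: [-0.3, -0.5, -0.3]
grip_width: 0.094
grip_force: 0.0
```

```bash
cat >> h.py <<'E'
import cv2
from station import telemetry
from scipy.spatial.transform import Rotation as Ro
def wshot(name):
    s=telemetry.read_state(); p,d=viewer.read_camera("wrist")
    cv2.imwrite(f"pics/{name}.png",p[:,:,::-1]); np.savez(name,p=p,d=d,e=s["ee_pos"],r=s["tcp_rot"])
    return s
def wpx(name,u,v,z):
    q=np.load(name+".npz"); i=viewer.camera_info("wrist"); T=np.eye(4); T[:3,:3]=Ro.from_euler("xyz",q["r"],degrees=True).as_matrix(); T[:3,3]=q["e"]
    M=T@i["mount"]; r=M[:3,:3]@np.linalg.solve(i["mtx"],[u,v,1]); c=M[:3,3]
    return c+r*(z-c[2])/r[2]
def st():
    s=telemetry.read_state()
    print(round(s["time_s"],2),s["ee_pos"].round(4),s["tcp_rot"].round(2),"F",s["wrist_force"].round(2),"M",s["moment"].round(3),"w",round(s["grip_width"],4),"g",round(s["grip_force"],1),"j6",s["joints"][5].round(1)); return s
def to(x,y,z,yaw=None):
    "tool-frame shift in units to a world goal, and turn about tool z after"
    s=st(); R=Ro.from_euler("xyz",s["tcp_rot"],degrees=True)
    print("shift units",(R.inv().apply(np.array([x,y,z])-s["ee_pos"])/.03).round(2), "" if yaw is None else "turn z units %.2f"%(-((yaw-s["tcp_rot"][2]+180)%360-180)/10))
E
python3 - <<'E'
from h import *
wshot("w1"); st()
E
```

```text
1.65 [0.4704 0.3168 0.2239] [-1.7997e+02 -4.0000e-02  1.6974e+02] F [-0.53  0.6  -0.2 ] M [ 0.     0.025 -0.006] w 0.0942 g 0.0 j6 -57.2
```

View pics/w1.png

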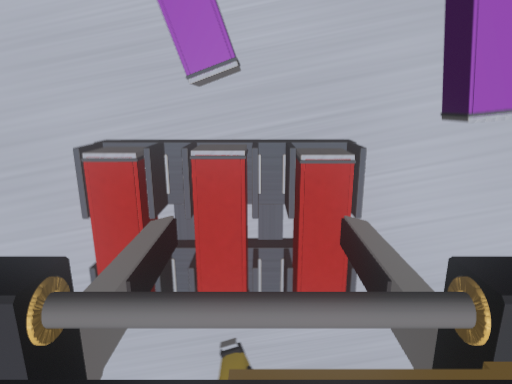

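The wrist view has the posts lined up with the image columns. Their near end edges are at (220,152), (112,154) and (327,155), and the fingers hide the far ends. Purple bars are at the top, on the robot side.

```bash
python3 - <<'E'
from h import *
for n,u in (("L",112),("M",220),("R",327)):
    e=wpx("w1",u,153,.08); print(n,e.round(4))
a=wpx("w1",195.5,170,.08);b=wpx("w1",196.5,280,.08);c=wpx("w1",246,170,.08);d=wpx("w1",247.5,280,.08)
print([np.degrees(np.arctan2(*(q-p)[1::-1])).round(2) for p,q in((a,b),(c,d))],np.linalg.norm(a-c))
# red extents per post, rows 165..280
p=np.load("w1.npz")["p"].astype(int); m=(p[...,0]>110)&(p[...,1]<70)&(p[...,2]<70)
for v in (175,190,205,220): 
    x=np.flatnonzero(m[v]); g=np.split(x,np.flatnonzero(np.diff(x)>5)+1); print(v,[(k[0],k[-1]) for k in g if len(k)>10])
x=[np.flatnonzero(m[:,u])[0] for u in (112,220,327)];print(x)
t=px2w("top",196.75,192.3,.08);print(t)
E
```

```text
L [0.4203 0.1885 0.08  ]
M [0.4383 0.286  0.08  ]
R [0.4561 0.3826 0.08  ]
[np.float64(-12.57), np.float64(-10.21)] 0.04692717898446212
175 [(np.int64(85), np.int64(137)), (np.int64(192), np.int64(244)), (np.int64(300), np.int64(353))]
190 [(np.int64(87), np.int64(139)), (np.int64(193), np.int64(244)), (np.int64(300), np.int64(352))]
205 [(np.int64(89), np.int64(140)), (np.int64(193), np.int64(245)), (np.int64(299), np.int64(351))]
220 [(np.int64(92), np.int64(141)), (np.int64(194), np.int64(245)), (np.int64(299), np.int64(340))]
[np.int64(163), np.int64(160), np.int64(164)]
[0.51737175 0.26536717 0.08      ]
```

```bash
python3 - <<'E'
from h import *
q=np.load("w1.npz");d=q["d"];i=viewer.camera_info("wrist");T=np.eye(4);T[:3,:3]=Ro.from_euler("xyz",q["r"],degrees=True).as_matrix();T[:3,3]=q["e"];M=T@i["mount"]
def W(u,v): return (M@np.r_[np.linalg.solve(i["mtx"],[u,v,1])*d[v,u],1])[:3]
for u in (112,220,327):
  for v in range(148,170,2): print(u,v,W(u,v).round(4))
P=np.array([W(int(u),v) for v in range(170,230,5) for u in (225,)]);print(P[:,2].round(4))
c=[wpx("w1",218,175,.08),wpx("w1",219.7,220,.08)];e=c[1]-c[0];print(np.degrees(np.arctan2(e[1],e[0])))
# top cam
D=np.load("top0.npy");i=viewer.camera_info("top");R,t=i["R"],i["t"]
for v in range(166,220,2):
    u=203-146+0; u=int(round(196.75-(v-192.3)*0.18)); X=R.T@(np.linalg.solve(i["mtx"],[u,v,1])*D[v,u]-t);print(u,v,X.round(4))
E
```

```text
112 148 [0.4171 0.1769 0.0517]
112 150 [0.4184 0.1823 0.0646]
112 152 [0.4195 0.1884 0.0791]
112 154 [0.4212 0.1882 0.0799]
112 156 [0.4231 0.1871 0.0787]
112 158 [0.4247 0.1877 0.0811]
112 160 [0.4264 0.1876 0.0819]
112 162 [0.4284 0.1859 0.0796]
112 164 [0.4302 0.1855 0.0798]
112 166 [0.432  0.1849 0.0797]
112 168 [0.4338 0.1845 0.08  ]
220 148 [0.4353 0.2849 0.065 ]
220 150 [0.4358 0.2864 0.0781]
220 152 [0.4375 0.2861 0.0793]
220 154 [0.4393 0.2858 0.0796]
220 156 [0.441  0.2855 0.0801]
220 158 [0.4426 0.2854 0.082 ]
220 160 [0.4448 0.2846 0.0792]
220 162 [0.4466 0.2841 0.0789]
220 164 [0.4482 0.284  0.081 ]
220 166 [0.4502 0.2835 0.0798]
220 168 [0.4519 0.2832 0.0802]
327 148 [0.4596 0.3922 0.0295]
327 150 [0.4595 0.3895 0.043 ]
327 152 [0.459  0.3866 0.058 ]
327 154 [0.4585 0.3839 0.0719]
327 156 [0.4591 0.3824 0.0787]
327 158 [0.4607 0.3819 0.0801]
327 160 [0.4625 0.3816 0.0804]
327 162 [0.4641 0.3812 0.0814]
327 164 [0.4664 0.3813 0.0794]
327 166 [0.4684 0.3812 0.0789]
327 168 [0.47   0.3808 0.0797]
[0.0793 0.0798 0.0794 0.0795 0.0795 0.0805 0.0809 0.0793 0.0805 0.0798
 0.079
[... 166 characters left out ...]
85  0.2543 0.0798]
200 176 [0.5763 0.2535 0.0856]
199 178 [0.5691 0.2572 0.0847]
199 180 [0.5622 0.2574 0.0821]
199 182 [0.5554 0.2577 0.0794]
198 184 [0.5491 0.262  0.0739]
198 186 [0.5408 0.2613 0.0783]
198 188 [0.533  0.261  0.0804]
197 190 [0.5256 0.2644 0.0809]
197 192 [0.5179 0.2641 0.083 ]
196 194 [0.5115 0.2682 0.0784]
196 196 [0.5041 0.2681 0.0789]
196 198 [0.4969 0.2681 0.078 ]
195 200 [0.4882 0.2704 0.0867]
195 202 [0.482  0.2712 0.0803]
195 204 [0.4746 0.271  0.0814]
194 206 [0.468  0.2751 0.077 ]
194 208 [0.4603 0.2745 0.0802]
194 210 [0.453  0.2743 0.0809]
193 212 [0.446  0.2779 0.0801]
193 214 [0.4382 0.2772 0.0843]
192 216 [0.4328 0.2827 0.0711]
192 218 [0.4318 0.2906 0.0177]
```

```bash
python3 - <<'E'
from h import *
th=np.radians(-10.2);a=np.array([np.cos(th),np.sin(th)]);n=np.array([-a[1],a[0]])
for k,us,e in (("L",((85,137),(89,140)),[.4188,.1888]),("M",((192,244.5),(193,245)),[.4357,.2862]),("R",((300,353),(299,351)),[.459,.383])):
    cs=[wpx("w1",np.mean(u)+.5,v,.08)[:2]@n for u,v in zip(us,(175,205))]
    s=np.dot(e,a);print(k,"n",np.round(cs,4),"ends",s.round(4))
    N=np.mean(cs); G=a*.4575+n*N
    print(G.round(4)); to(*G,.2239,169.8)
E
```

```text
L n [0.2572 0.2573] ends 0.3787
[0.4958 0.1722]
1.65 [0.4704 0.3168 0.2239] [-1.7997e+02 -4.0000e-02  1.6974e+02] F [-0.53  0.6  -0.2 ] M [ 0.     0.025 -0.006] w 0.0942 g 0.0 j6 -57.2
shift units [-1.69 -4.59  0.  ] turn z units -0.01
M n [0.3573 0.357 ] ends 0.3781
[0.5135 0.2705]
1.65 [0.4704 0.3168 0.2239] [-1.7997e+02 -4.0000e-02  1.6974e+02] F [-0.53  0.6  -0.2 ] M [ 0.     0.025 -0.006] w 0.0942 g 0.0 j6 -57.2
shift units [-1.69 -1.26  0.  ] turn z units -0.01
R n [0.4582 0.4581] ends 0.3839
[0.5314 0.3699]
1.65 [0.4704 0.3168 0.2239] [-1.7997e+02 -4.0000e-02  1.6974e+02] F [-0.53  0.6  -0.2 ] M [ 0.     0.025 -0.006] w 0.0942 g 0.0 j6 -57.2
shift units [-1.68  2.1  -0.  ] turn z units -0.01
```

>>> {"fn": "send_rows", "kwargs": {"moves": [[1,-0.85,-0.63,0,0,0,0],[1,-0.84,-0.63,0.5,0,0,0],[1,0,0,1,0,0,0],[1,0,0,1,0,0,0],[1,0,0,1,0,0,0],[1,0,0,1,0,0,0],[1,0,0,0.7,0,0,0],[1,0,0,0.3,0,0,0],[1,0,0,0,0,0,0]]}}

```text
time_s: 2.78
ee_pos: [0.5128, 0.2713, 0.0591]
tcp_rot: [-180.0, -0.1, 169.5]
wrist_force: [-0.4, 0.3, -0.3]
grip_width: 0.0947
grip_force: 0.0
```

>>> {"fn": "send_rows", "kwargs": {"moves": [[0,0,0,0,0,0,0],[0,0,0,0,0,0,0],[0,0,0,0,0,0,0],[0,0,0,0,0,0,0]], "squeeze": 60}}

```text
time_s: 3.28
ee_pos: [0.5133, 0.2713, 0.0597]
tcp_rot: [180.0, 0.0, 169.5]
wrist_force: [-0.1, 0.4, 0.4]
grip_width: 0.0574
grip_force: 0.0
```

>>> {"fn": "send_rows", "kwargs": {"moves": [[0,0,0,0,0,0,0],[0,0,0,0,0,0,0],[0,0,0,0,0,0,0],[0,0,0,-0.5,0,0,0],[0,0,0,-0.7,0,0,0],[0,0,0,-0.7,0,0,0],[0,0,0,-0.7,0,0,0],[0,0,0,-0.5,0,0,0],[0,0,0,0,0,0,0],[0,0,0,0,0,0,0],[0,0,0,0,0,0.8,0],[0,0,0,0,0,0.8,0]]}}

```text
time_s: 4.78
ee_pos: [0.5126, 0.2714, 0.1519]
tcp_rot: [-180.0, -16.3, 169.6]
wrist_force: [0.2, 0.7, -3.3]
grip_width: 0.0499
grip_force: 60.0
```

```bash
cat >> h.py <<'E'
def sample(n):
    o=[]
    for k in range(n):
        viewer.read_camera("top"); s=telemetry.read_state(); o.append(Ro.from_euler("xyz",s["tcp_rot"],degrees=True).inv().apply(s["moment"]))
    o=np.array(o);st();print("tool My",o[:,1].round(2),"mean last",o[-4:].mean(0).round(3),"range",np.ptp(o,0).round(2))
E
python3 -c "
from h import *
st();sample(13)"
```

```text
4.78 [0.5126 0.2714 0.1519] [-179.99  -16.29  169.56] F [ 0.18  0.67 -3.34] M [-0.066 -0.3   -0.008] w 0.0499 g 60.0 j6 -67.5
5.42 [0.513  0.2714 0.1527] [179.99 -15.97 169.55] F [-0.18  0.87 -3.44] M [-0.024 -0.23   0.012] w 0.0496 g 60.0 j6 -67.5
tool My [-0.29 -0.28 -0.22 -0.22 -0.22 -0.29 -0.28 -0.23 -0.21 -0.28 -0.24 -0.23
 -0.23] mean last [-0.001 -0.245 -0.009] range [0.35 0.08 0.08]
```

```bash
sed -i 's/^    o=np.array(o);st();print(/    o=np.array(o);st();print("Mx",o[:,0].round(2));print(/' h.py
```

>>> {"fn": "send_rows", "kwargs": {"moves": [[0,0,0,0,0,-0.8,0],[0,0,0,0,0,-0.8,0],[0,0,0,0,0,-0.8,0],[0,0,0,0,0,-0.8,0]]}}

```text
time_s: 5.92
ee_pos: [0.513, 0.2714, 0.153]
tcp_rot: [180.0, 16.2, 169.5]
wrist_force: [-0.3, 0.1, -4.5]
grip_width: 0.0499
grip_force: 60.0
```

```bash
python3 -c "
from h import *
sample(13)"
```

```text
6.58 [0.5135 0.2711 0.1524] [-180.     15.98  169.5 ] F [-0.25  0.19 -3.29] M [ 0.107  0.347 -0.011] w 0.0496 g 60.0 j6 -54.0
Mx [-0.21 -0.04 -0.07  0.03 -0.06 -0.02  0.   -0.02 -0.03 -0.05 -0.01 -0.02
 -0.04]
tool My [0.61 0.4  0.31 0.28 0.28 0.3  0.28 0.3  0.32 0.34 0.3  0.32 0.36] mean last [-0.027  0.328  0.003] range [0.25 0.33 0.07]
```

>>> {"fn": "send_rows", "kwargs": {"moves": [[0,0,0,0,0,0.8,0],[0,0,0,0,0,0.8,0],[0,0,0,0,0,0.8,0],[0,0,0,0,0,0.8,0]]}}

```text
time_s: 7.08
ee_pos: [0.514, 0.2713, 0.153]
tcp_rot: [180.0, -16.1, 169.5]
wrist_force: [-0.5, 0.0, -2.4]
grip_width: 0.0497
grip_force: 60.0
```

```bash
python3 -c "
from h import *
sample(12)"
```

```text
7.67 [0.5129 0.2715 0.1528] [179.99 -15.96 169.56] F [ 0.16  1.24 -3.32] M [-0.029 -0.209  0.001] w 0.0493 g 60.0 j6 -67.4
Mx [ 0.28  0.01 -0.   -0.   -0.05 -0.04 -0.07 -0.02 -0.09  0.05 -0.06 -0.01]
tool My [-0.33 -0.23 -0.24 -0.27 -0.23 -0.26 -0.26 -0.25 -0.24 -0.25 -0.34 -0.21] mean last [-0.027 -0.259 -0.023] range [0.37 0.13 0.14]
```

Post M (the middle one) looks silent. I'll put it back and test L.

>>> {"fn": "send_rows", "kwargs": {"moves": [[0,0,0,0,0,-0.8,0],[0,0,0,0,0,-0.8,0],[0,0,0,0.7,0,0,0],[0,0,0,0.8,0,0,0],[0,0,0,0.7,0,0,0],[0,0,0,0.5,0,0,0],[0,0,0,0.25,0,0,0],[0,0,0,0.1,0,0,0],[0,0,0,0,0,0,0]]}}

```text
time_s: 8.8
ee_pos: [0.5136, 0.2714, 0.0614]
tcp_rot: [180.0, 0.0, 169.5]
wrist_force: [0.7, -0.1, -3.4]
grip_width: 0.0493
grip_force: 60.0
```

```bash
python3 -c "
from h import *
st()"
```

```text
8.8 [0.5136 0.2714 0.0614] [1.7998e+02 4.0000e-02 1.6952e+02] F [ 0.68 -0.05 -3.41] M [-0.049  0.016  0.028] w 0.0493 g 60.0 j6 -62.8
```

>>> {"fn": "send_rows", "kwargs": {"moves": [[0,0,0,0.06,0,0,0],[1,0,0,0,0,0,0],[1,0,0,0,0,0,0],[1,0,0,0,0,0,0],[1,0,0,-1,0,0,0],[1,0,0,-1,0,0,0],[1,0,-1,-0.1,0,0,0],[1,0,-1,0,0,0,0],[1,0,-1,0,0,0,0],[1,0,-0.33,0.1,0,0,0],[1,0,0,0.9,0,0,0],[1,0,0,0.9,0,0,0]]}}

```text
time_s: 10.3
ee_pos: [0.4956, 0.1735, 0.0649]
tcp_rot: [180.0, 0.1, 169.5]
wrist_force: [0.4, 0.8, 0.8]
grip_width: 0.094
grip_force: 0.0
```

>>> {"fn": "send_rows", "kwargs": {"moves": [[1,0,0,0.2,0,0,0],[0,0,0,0,0,0,0],[0,0,0,0,0,0,0],[0,0,0,0,0,0,0],[0,0,0,0,0,0,0],[0,0,0,0,0,0,0],[0,0,0,0,0,0,0],[0,0,0,0,0,0,0]]}}

```text
time_s: 11.3
ee_pos: [0.4952, 0.1728, 0.0596]
tcp_rot: [-180.0, 0.0, 169.5]
wrist_force: [-2.3, -4.0, 5.5]
grip_width: 0.0497
grip_force: 60.0
```

Now lift it and tip both ways the same as before.

>>> {"fn": "send_rows", "kwargs": {"moves": [[0,0,0,-0.5,0,0,0],[0,0,0,-0.7,0,0,0],[0,0,0,-0.7,0,0,0],[0,0,0,-0.7,0,0,0],[0,0,0,-0.5,0,0,0],[0,0,0,0,0,0,0],[0,0,0,0,0,0.8,0],[0,0,0,0,0,0.8,0]]}}

```text
time_s: 12.3
ee_pos: [0.4944, 0.1733, 0.1517]
tcp_rot: [180.0, -16.3, 169.6]
wrist_force: [-0.5, -0.1, -2.2]
grip_width: 0.0495
grip_force: 60.0
```

```bash
python3 -c "
from h import *
sample(12)"
```

```text
12.9 [0.4948 0.1732 0.1524] [179.99 -15.96 169.55] F [-0.51 -0.63 -2.82] M [-0.052 -0.221 -0.051] w 0.0498 g 60.0 j6 -75.9
Mx [ 0.19 -0.01  0.02 -0.02  0.02 -0.   -0.04 -0.04  0.03  0.02 -0.01 -0.  ]
tool My [-0.33 -0.27 -0.26 -0.2  -0.22 -0.16 -0.26 -0.23 -0.18 -0.33 -0.17 -0.23] mean last [ 0.006 -0.224  0.004] range [0.23 0.17 0.13]
```

>>> {"fn": "send_rows", "kwargs": {"moves": [[0,0,0,0,0,-0.8,0],[0,0,0,0,0,-0.8,0],[0,0,0,0,0,-0.8,0],[0,0,0,0,0,-0.8,0]]}}

```text
time_s: 13.4
ee_pos: [0.4948, 0.1732, 0.1527]
tcp_rot: [180.0, 16.3, 169.5]
wrist_force: [-0.2, -0.8, -3.9]
grip_width: 0.0496
grip_force: 60.0
```

```bash
python3 -c "
from h import *
sample(12)"
```

```text
14.0 [0.4954 0.1729 0.1522] [-180.     15.98  169.5 ] F [ 0.35  0.38 -3.52] M [ 0.086  0.223 -0.005] w 0.0497 g 60.0 j6 -66.3
Mx [-0.18  0.03 -0.01 -0.04 -0.08 -0.01  0.02 -0.03 -0.05 -0.02  0.03 -0.04]
tool My [0.47 0.36 0.32 0.28 0.25 0.29 0.12 0.31 0.34 0.29 0.22 0.24] mean last [-0.019  0.271  0.002] range [0.21 0.35 0.07]
```

L also looks silent and follows the same pattern as M. I'll return it and test R to confirm.

>>> {"fn": "send_rows", "kwargs": {"moves": [[0,0,0,0,0,0.8,0],[0,0,0,0,0,0.8,0],[0,0,0,0.7,0,0,0],[0,0,0,0.8,0,0,0],[0,0,0,0.7,0,0,0],[0,0,0,0.5,0,0,0],[0,0,0,0.25,0,0,0],[0,0,0,0.1,0,0,0],[0,0,0,0,0,0,0]]}}

```text
time_s: 15.12
ee_pos: [0.4955, 0.1731, 0.0611]
tcp_rot: [180.0, 0.0, 169.5]
wrist_force: [-0.8, -0.8, -3.1]
grip_width: 0.0499
grip_force: 60.0
```

>>> {"fn": "send_rows", "kwargs": {"moves": [[0,0,0,0.06,0,0,0],[1,0,0,0,0,0,0],[1,0,0,0,0,0,0],[1,0,0,0,0,0,0],[1,0,0,-1,0,0,0],[1,0,0,-1,0,0,0],[1,0,1,-0.3,0,0,0],[1,0,1,0,0,0,0],[1,0,1,0,0,0,0],[1,0,1,0,0,0,0],[1,0,1,0,0,0,0],[1,0,1,0,0,0,0]]}}

```text
time_s: 16.62
ee_pos: [0.5279, 0.3511, 0.1279]
tcp_rot: [-180.0, 0.0, 169.5]
wrist_force: [1.0, -0.1, 0.4]
grip_width: 0.0942
grip_force: 0.0
```

>>> {"fn": "send_rows", "kwargs": {"moves": [[1,0,0.7,0,0,0,0],[1,0,0,0.8,0,0,0],[1,0,0,0.9,0,0,0],[1,0,0,0.6,0,0,0],[0,0,0,0,0,0,0],[0,0,0,0,0,0,0],[0,0,0,0,0,0,0],[0,0,0,0,0,0,0],[0,0,0,0,0,0,0],[0,0,0,0,0,0,0],[0,0,0,0,0,0,0]]}}

```text
time_s: 18.0
ee_pos: [0.5318, 0.3706, 0.0594]
tcp_rot: [-180.0, 0.0, 169.5]
wrist_force: [-1.5, -1.8, 4.8]
grip_width: 0.0497
grip_force: 60.0
```

>>> {"fn": "send_rows", "kwargs": {"moves": [[0,0,0,-0.5,0,0,0],[0,0,0,-0.7,0,0,0],[0,0,0,-0.7,0,0,0],[0,0,0,-0.7,0,0,0],[0,0,0,-0.5,0,0,0],[0,0,0,0,0,0,0],[0,0,0,0,0,0.8,0],[0,0,0,0,0,0.8,0]]}}

```text
time_s: 19.0
ee_pos: [0.5309, 0.3708, 0.1515]
tcp_rot: [-180.0, -16.3, 169.6]
wrist_force: [0.1, 0.2, -2.8]
grip_width: 0.0498
grip_force: 60.0
```

```bash
python3 -c "
from h import *
sample(12)"
```

```text
19.6 [0.5313 0.3709 0.1521] [179.99 -15.97 169.56] F [ 0.26  0.6  -2.46] M [-0.005 -0.205  0.007] w 0.0497 g 60.0 j6 -59.9
Mx [ 0.25  0.05 -0.04  0.02 -0.05 -0.01 -0.02 -0.01 -0.06 -0.05 -0.03 -0.03]
tool My [-0.28 -0.23 -0.17 -0.19 -0.18 -0.22 -0.22 -0.24 -0.19 -0.14 -0.18 -0.2 ] mean last [-0.044 -0.178  0.002] range [0.31 0.14 0.09]
```

>>> {"fn": "send_rows", "kwargs": {"moves": [[0,0,0,0,0,-0.8,0],[0,0,0,0,0,-0.8,0],[0,0,0,0,0,-0.8,0],[0,0,0,0,0,-0.8,0]]}}

```text
time_s: 20.1
ee_pos: [0.5314, 0.3709, 0.1526]
tcp_rot: [179.9, 16.3, 169.5]
wrist_force: [-0.2, -0.0, -3.2]
grip_width: 0.0496
grip_force: 60.0
```

```bash
python3 -c "
from h import *
sample(12)"
```

```text
20.7 [0.532  0.3705 0.1518] [180.    15.98 169.49] F [ 1.09 -0.43 -2.3 ] M [0.062 0.288 0.02 ] w 0.05 g 60.0 j6 -44.6
Mx [-0.14 -0.01 -0.01  0.    0.04 -0.03  0.03  0.02 -0.02 -0.03 -0.03 -0.01]
tool My [0.43 0.36 0.31 0.28 0.26 0.3  0.24 0.32 0.34 0.31 0.34 0.29] mean last [-0.024  0.323  0.007] range [0.17 0.18 0.08]
```

>>> {"fn": "send_rows", "kwargs": {"moves": [[0,0,0,0,0,0.75,0],[0,0,0,0,0,0.75,0],[0,0,0,0,0,0,0]]}}

```text
time_s: 21.08
ee_pos: [0.5337, 0.3701, 0.1521]
tcp_rot: [180.0, 1.1, 169.4]
wrist_force: [-0.7, 0.1, -3.1]
grip_width: 0.0494
grip_force: 60.0
```

```bash
cat >> h.py <<'E'
def avg(n):
    o=[]
    for k in range(n):
        viewer.read_camera("top"); s=telemetry.read_state(); R=Ro.from_euler("xyz",s["tcp_rot"],degrees=True).inv()
        o.append(np.r_[R.apply(s["moment"]),s["wrist_force"]])
    o=np.array(o);st();print("avg M tool, F world",o.mean(0).round(3),"std",o.std(0).round(3),o[:,1].round(2))
E
python3 -c "
from h import *
avg(9)"
```

```text
21.52 [0.5311 0.3709 0.1519] [-179.99    1.01  169.56] F [ 0.1   0.27 -2.44] M [0.015 0.061 0.016] w 0.0497 g 60.0 j6 -54.2
avg M tool, F world [-0.022  0.081  0.005 -0.012  0.259 -2.68 ] std [0.023 0.024 0.022 0.447 0.397 0.495] [0.09 0.12 0.09 0.11 0.08 0.05 0.06 0.07 0.06]
```

>>> {"fn": "send_rows", "kwargs": {"moves": [[0,0,0,0,0,0.85,0],[0,0,0,0,0,0.85,0],[0,0,0,0,0,0,0],[0,0,0,0,0,0,0],[0,0,0,0,0,0,0],[0,0,0,0,0,-0.75,0],[0,0,0,0,0,-0.75,0],[0,0,0,0,0,0,0]]}}

```text
time_s: 22.52
ee_pos: [0.5293, 0.3716, 0.1525]
tcp_rot: [180.0, -1.1, 169.7]
wrist_force: [0.1, 0.3, -2.5]
grip_width: 0.0498
grip_force: 60.0
```

```bash
python3 -c "
from h import *
avg(9)"
```

```text
22.98 [0.532  0.3705 0.1516] [-179.99   -1.03  169.49] F [ 0.77  0.39 -2.61] M [0.044 0.055 0.022] w 0.0498 g 60.0 j6 -55.1
avg M tool, F world [-3.300e-02  3.200e-02  2.000e-03  1.560e-01  5.900e-02 -2.434e+00] std [0.017 0.024 0.023 0.4   0.487 0.555] [ 0.01  0.05  0.03  0.01 -0.01  0.03  0.04  0.07  0.06]
```

R looks silent: the static difference is 0.05 and the readings are calm. L had outliers of 0.12 and -0.33, so I'll return R and retest L more sharply.

>>> {"fn": "send_rows", "kwargs": {"moves": [[0,0,0,0.4,0,-0.1,0],[0,0,0,0.8,0,0,0],[0,0,0,0.9,0,0,0],[0,0,0,0.6,0,0,0],[0,0,0,0.25,0,0,0],[0,0,0,0.1,0,0,0],[0,0,0,0.06,0,0,0],[0,0,0,0,0,0,0]]}}

```text
time_s: 23.98
ee_pos: [0.5321, 0.371, 0.0595]
tcp_rot: [179.9, 0.1, 169.5]
wrist_force: [0.6, 0.6, -1.5]
grip_width: 0.0499
grip_force: 60.0
```

>>> {"fn": "send_rows", "kwargs": {"moves": [[1,0,0,0,0,0,0],[1,0,0,0,0,0,0],[1,0,0,-0.3,0,0,0],[1,0,0,-1,0,0,0],[1,0,0,-1,0,0,0],[1,0,-1,0,0,0,0],[1,0,-1,0,0,0,0],[1,0,-1,0,0,0,0],[1,0,-1,0,0,0,0],[1,0,-1,0,0,0,0],[1,0,-1,0,0,0,0],[1,0,-0.7,0,0,0,0]]}}

```text
time_s: 25.48
ee_pos: [0.495, 0.1721, 0.1285]
tcp_rot: [180.0, 0.1, 169.5]
wrist_force: [-0.0, -1.1, -0.1]
grip_width: 0.0941
grip_force: 0.0
```

>>> {"fn": "send_rows", "kwargs": {"moves": [[0.9,0,0,0.8,0,0,0],[0.9,0,0,0.9,0,0,0],[0.7,0,0,0.6,0,0,0],[0,0,0,0,0,0,0],[0,0,0,0,0,0,0],[0,0,0,0,0,0,0],[0,0,0,0,0,0,0],[0,0,0,0,0,0,0]]}}

```text
time_s: 26.48
ee_pos: [0.4958, 0.1733, 0.0597]
tcp_rot: [180.0, 0.1, 169.5]
wrist_force: [-0.1, 0.2, 5.9]
grip_width: 0.0498
grip_force: 60.0
```

>>> {"fn": "send_rows", "kwargs": {"moves": [[0,0,0,-0.5,0,0,0],[0,0,0,-0.9,0,0,0],[0,0,0,-0.9,0,0,0],[0,0,0,-0.8,0,0,0],[0,0,0,-0.4,0,0,0],[0,0,0,0,0,0.8,0],[0,0,0,0,0,0.8,0],[0,0,0,0,0,0.8,0],[0,0,0,0,0,0,0],[0,0,0,0,0,0,0],[0,0,0,0,0,0,0]]}}

```text
time_s: 27.85
ee_pos: [0.4942, 0.1734, 0.1639]
tcp_rot: [180.0, -23.9, 169.6]
wrist_force: [-0.3, -0.1, -4.0]
grip_width: 0.0496
grip_force: 60.0
```

>>> {"fn": "send_rows", "kwargs": {"moves": [[0,0,0,0,0,-1,0],[0,0,0,0,0,-1,0],[0,0,0,0,0,-1,0],[0,0,0,0,0,-1,0]]}}

```text
time_s: 28.35
ee_pos: [0.4943, 0.1734, 0.1647]
tcp_rot: [179.9, 16.4, 169.5]
wrist_force: [-0.0, -0.3, -4.6]
grip_width: 0.0498
grip_force: 60.0
```

```bash
python3 -c "
from h import *
avg(14)"
```

```text
29.05 [0.4951 0.173  0.1635] [-180.     15.98  169.51] F [-0.26 -0.14 -4.04] M [0.065 0.229 0.041] w 0.0497 g 60.0 j6 -66.5
avg M tool, F world [-1.500e-02  2.880e-01  3.000e-03  2.500e-02  2.450e-01 -3.455e+00] std [0.045 0.11  0.03  0.916 1.008 1.052] [0.63 0.43 0.27 0.26 0.28 0.25 0.27 0.13 0.26 0.26 0.26 0.27 0.24 0.24]
```

>>> {"fn": "send_rows", "kwargs": {"moves": [[0,0,0,0,0,0.75,0],[0,0,0,0,0,0.75,0],[0,0,0,0,0,0,0],[0,0,0,0,0,0,0]]}}

```text
time_s: 29.55
ee_pos: [0.4944, 0.1731, 0.1631]
tcp_rot: [-180.0, 1.0, 169.5]
wrist_force: [-0.9, 0.1, -3.9]
grip_width: 0.0496
grip_force: 60.0
```

```bash
python3 -c "
from h import *
avg(6)"
```

```text
29.85 [0.4944 0.1733 0.1636] [180.     1.03 169.55] F [ 0.37 -0.68 -2.95] M [-0.016  0.02  -0.09 ] w 0.0496 g 60.0 j6 -72.4
avg M tool, F world [-0.01   0.016  0.017  0.302 -0.312 -3.132] std [0.016 0.023 0.034 0.5   0.51  0.566] [-0.02  0.05  0.01  0.03  0.01  0.02]
```

>>> {"fn": "send_rows", "kwargs": {"moves": [[0,0,0,0,0,0.85,0],[0,0,0,0,0,0.85,0],[0,0,0,0,0,0,0]]}}

```text
time_s: 30.22
ee_pos: [0.496, 0.1726, 0.1628]
tcp_rot: [-180.0, -15.9, 169.5]
wrist_force: [-0.0, 0.0, -3.0]
grip_width: 0.0497
grip_force: 60.0
```

```bash
python3 -c "
from h import *
avg(10)"
```

```text
30.73 [0.4946 0.1733 0.1638] [179.99 -15.96 169.54] F [ 0.52 -0.23 -2.88] M [-0.015 -0.214 -0.02 ] w 0.05 g 60.0 j6 -75.8
avg M tool, F world [-0.013 -0.309  0.01   0.785 -0.117 -3.469] std [0.023 0.312 0.029 2.269 0.61  1.008] [-0.22 -0.22 -0.23 -1.24 -0.21 -0.18 -0.19 -0.15 -0.22 -0.21]
```

>>> {"fn": "send_rows", "kwargs": {"moves": [[0,0,0,0,0,-0.75,0],[0,0,0,0,0,-0.75,0],[0,0,0,0,0,0,0],[0,0,0,0,0,0,0]]}}

```text
time_s: 31.22
ee_pos: [0.4951, 0.173, 0.1638]
tcp_rot: [180.0, -1.1, 169.5]
wrist_force: [-1.0, 0.5, -1.9]
grip_width: 0.0499
grip_force: 60.0
```

```bash
python3 -c "
from h import *
avg(6)"
```

```text
31.52 [0.4952 0.1729 0.1634] [-179.99   -1.05  169.5 ] F [-0.84 -0.16 -3.85] M [0.032 0.087 0.028] w 0.0498 g 60.0 j6 -72.9
avg M tool, F world [-0.022  0.045  0.019 -0.13   0.031 -3.099] std [0.033 0.026 0.039 0.636 0.274 0.455] [0.04 0.02 0.04 0.06 0.02 0.09]
```

L knocks hard: the moment spiked to -1.24 N m, so L is the faulty post. Now I'll estimate the vise pose from the top picture.

```bash
python3 - <<'E'
from h import *
f=lambda x,y,z:px2w("top",296+(x-400)/4,150+y/4,z)[:2]
TL,TR,BL,BR=[f(x,y,.015) for x,y in((457,100),(622,92),(475,292),(645,279))]
print("lugs",[p.round(4) for p in(TL,TR,BL,BR)])
ang=lambda d:np.degrees(np.arctan2(d[1],d[0])).round(2)
print("yaw x",ang(TL-BL),ang(TR-BR),"yaw y",ang(TL-TR)-90,ang(BL-BR)-90)
print("fixed jaw face",f(496,140,.078),f(504,230,.078),"moving",f(559,135,.078),f(570,225,.078))
print("knob top",f(745,152,.11))
c=(TL+TR+BL+BR)/4; y=np.radians(4.5); R=np.array([[np.cos(y),-np.sin(y)],[np.sin(y),np.cos(y)]])
print("origin from lugs",c-R@[0,-.0425]); k=f(745,152,.11); print("origin from knob",k-R@[0,-.195])
o=c-R@[0,-.0425]
to(.57,-.2,.21,180+4.5)
E
```

```text
lugs [array([ 0.5895, -0.1581]), array([ 0.5948, -0.3165]), array([ 0.4058, -0.1666]), array([ 0.4153, -0.3263])]
yaw x 2.66 3.12 yaw y 1.9399999999999977 3.4000000000000057
fixed jaw face [ 0.53752777 -0.18207369] [ 0.45489755 -0.18516237] moving [ 0.54125214 -0.23975233] [ 0.45845832 -0.244901  ]
knob top [ 0.51682359 -0.39735488]
origin from lugs [ 0.49799562 -0.19951506]
origin from knob [ 0.50152407 -0.202956  ]
31.52 [0.4952 0.1729 0.1634] [-179.99   -1.05  169.5 ] F [-0.84 -0.16 -3.85] M [0.032 0.087 0.028] w 0.0498 g 60.0 j6 -72.9
shift units [ -4.69 -11.77  -1.64] turn z units -1.50
```

>>> {"fn": "send_rows", "kwargs": {"moves": [[0,0,-0.5,-0.8,0,-0.1,0],[0,0,-1,-0.8,0,0,0],[0,0,-1,0,0,0,0],[0,0,-1,0,0,0,0],[0,0,-1,0,0,0,0],[0,0,-1,0,0,0,0],[0,0,-1,0,0,0,0],[0,0,-1,0,0,0,0],[0,-0.6,-1,0,0,0,0],[0,-0.9,-1,0,0,0,0],[0,-0.9,-1,0,0,0,0],[0,-0.9,-1,0,0,0,0]]}}

```text
time_s: 33.02
ee_pos: [0.5305, -0.1856, 0.2114]
tcp_rot: [180.0, -0.0, 169.5]
wrist_force: [-0.5, 0.1, -2.8]
grip_width: 0.0498
grip_force: 60.0
```

>>> {"fn": "send_rows", "kwargs": {"moves": [[0,-0.9,-0.4,0,0,0,-0.7],[0,-0.5,0,0,0,0,-0.65],[0,0,0,0,0,0,0],[0,0,0,0,0,0,0]]}}

```text
time_s: 33.52
ee_pos: [0.5687, -0.2016, 0.2112]
tcp_rot: [180.0, -0.1, -177.1]
wrist_force: [0.7, 0.8, -2.8]
grip_width: 0.0499
grip_force: 60.0
```

```bash
python3 -c "
from h import *
wshot('w2');st()"
```

```text
33.58 [ 0.5687 -0.2016  0.2114] [ 1.7998e+02 -4.0000e-02 -1.7704e+02] F [-0.03  0.62 -3.76] M [0.078 0.047 0.03 ] w 0.0497 g 60.0 j6 -123.2
```

View pics/w2.png

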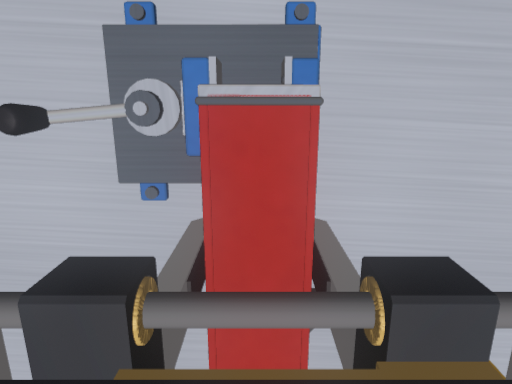

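The wrist view shows the vise in the upper area: bed near edge at v≈26, jaws at u≈200 and 300, and the knob at (25,118). The held post has its near cap at v≈100. I'll enlarge it to read the jaw faces.

```bash
python3 -c "
import cv2
p=cv2.imread('pics/w2.png');cv2.imwrite('pics/w2c.png',cv2.resize(p[0:150,95:345],None,fx=3.2,fy=3.2,interpolation=cv2.INTER_CUBIC))"
```

```text
(no output)
```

View pics/w2c.png

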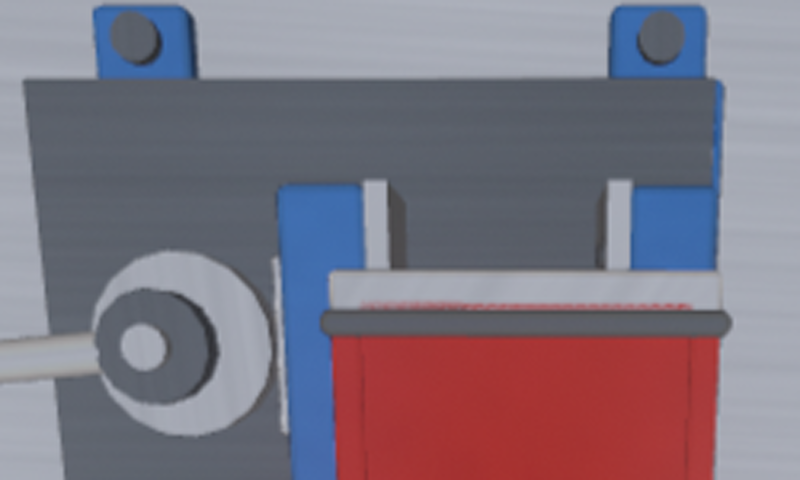

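```bash
python3 - <<'E'
from h import *
w=lambda x,y,z:wpx("w2",95+x/3.2,y/3.2,z)[:2]
m,f=w(387,180,.078),w(608,180,.078); b1,b2=w(24,80,.03),w(714,80,.03); m2=w(392,268,.078)
print("jaws",m,f,np.linalg.norm(f-m)," bed",b1,b2,np.linalg.norm(b2-b1))
d=b2-b1; ya=np.degrees(np.arctan2(d[1],d[0]))-90; e=f-m; d2=m-m2
l1,l2=w(134,38,.016),w(661,38,.016); print("bolts",np.degrees(np.arctan2(*(l2-l1)[::-1]))-90)
print("yaw bed",ya,"jaws",np.degrees(np.arctan2(e[1],e[0]))-90,"face",np.degrees(np.arctan2(-d2[1],-d2[0]))+0)
y=np.radians(3.0);R=np.array([[np.cos(y),-np.sin(y)],[np.sin(y),np.cos(y)]])
print("origin jaws",m-R@[-.042,-.033],f-R@[-.042,.025],"bed",b1-R@[-.08,-.15],b2-R@[-.08,.065])
q=np.load("w2.npz");Rt=Ro.from_euler("xyz",q["r"],degrees=True)
for yy in (268,300,312,335):
    for x in (330,720): print(yy,x,Rt.inv().apply(wpx("w2",95+x/3.2,yy/3.2,q["e"][2]+.0203)-q["e"]).round(4))
E
```

```text
jaws [ 0.46222242 -0.24267777] [ 0.45933181 -0.18565467] 0.05709630978100145  bed [ 0.43384155 -0.3560289 ] [ 0.42355848 -0.15314338] 0.2031459457979914
bolts 2.901318604614346
yaw bed 2.9015028550538347 jaws 2.9019548053859694 face 4.61028786537036
origin jaws [ 0.50243778 -0.20752488] [ 0.50258265 -0.2084223 ] bed [ 0.50588152 -0.20204759] [ 0.50685068 -0.21386743]
268 330 [ 0.0774 -0.0247 -0.0202]
268 720 [ 0.0774  0.0242 -0.0202]
300 330 [ 0.0736 -0.0248 -0.0202]
300 720 [ 0.0735  0.0244 -0.0202]
312 330 [ 0.0721 -0.0249 -0.0202]
312 720 [ 0.0721  0.0245 -0.0202]
335 330 [ 0.0693 -0.025  -0.0202]
335 720 [ 0.0692  0.0246 -0.0202]
```

The vise yaw is 2.9°, which matches the tool. The jaw midline passes through (0.4608, -0.2142). I'll hover the post 12 mm short of the stop.

```bash
python3 -c "
from h import *
to(.4388,-.2153,.117,182.9)"
```

```text
33.58 [ 0.5687 -0.2016  0.2114] [ 1.7998e+02 -4.0000e-02 -1.7704e+02] F [-0.03  0.62 -3.76] M [0.078 0.047 0.03 ] w 0.0497 g 60.0 j6 -123.2
shift units [ 4.34 -0.23  3.15] turn z units 0.01
```

>>> {"fn": "send_rows", "kwargs": {"moves": [[0,1,-0.05,0,0,0,0],[0,1,-0.05,0,0,0,0],[0,1,-0.05,0.5,0,0,0],[0,1,-0.05,0.9,0,0,0],[0,0.34,-0.03,0.9,0,0,0],[0,0,0,0.85,0,0,0],[0,0,0,0,0,0,0],[0,0,0,0,0,0,0]]}}

```text
time_s: 34.58
ee_pos: [0.4401, -0.2159, 0.1183]
tcp_rot: [-179.9, 0.1, -177.0]
wrist_force: [0.3, 0.3, -2.3]
grip_width: 0.0498
grip_force: 60.0
```

```bash
python3 -c "
from h import *
to(.4388,-.2153,.0600,182.9); wshot('w3'); s=telemetry.read_state();print(s['joints'].round(0))"
```

```text
34.58 [ 0.4401 -0.2159  0.1183] [-1.7993e+02  8.0000e-02 -1.7698e+02] F [ 0.31  0.34 -2.33] M [ 0.014  0.035 -0.039] w 0.0498 g 60.0 j6 -132.4
shift units [0.05 0.03 1.94] turn z units 0.01
[ -39.   -0.  117.    0.   63. -132.]
```

View pics/w3.png

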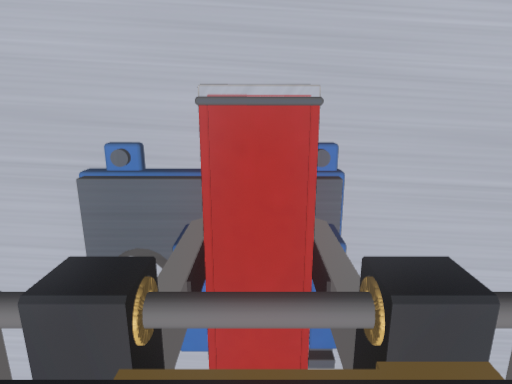

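The view is level and symmetric. The bed's near edge is at v≈172, the bolts are at (120,157) and (322,157), and the post hides the jaws. I'll lower with force checks.

>>> {"fn": "send_rows", "kwargs": {"moves": [[0,0.05,0.03,0.4,0,0,0],[0,0,0,0.4,0,0,0],[0,0,0,0.4,0,0,0]]}}

```text
time_s: 35.0
ee_pos: [0.4378, -0.2146, 0.08]
tcp_rot: [180.0, -0.0, -177.0]
wrist_force: [0.8, 0.1, -3.3]
grip_width: 0.0497
grip_force: 60.0
```

>>> {"fn": "send_rows", "kwargs": {"moves": [[0,0,0,0.3,0,0,0],[0,0,0,0.25,0,0,0],[0,0,0,0.15,0,0,0],[0,0,0,0,0,0,0]]}}

```text
time_s: 35.5
ee_pos: [0.4383, -0.215, 0.0602]
tcp_rot: [-180.0, 0.0, -177.0]
wrist_force: [0.4, 0.2, -2.2]
grip_width: 0.0502
grip_force: 60.0
```

```bash
python3 -c "
from h import *
to(.4388,-.2153,.0600,182.9)"
```

```text
35.5 [ 0.4383 -0.215   0.0602] [-1.7998e+02  3.0000e-02 -1.7698e+02] F [ 0.36  0.24 -2.17] M [-0.011  0.094 -0.009] w 0.0502 g 60.0 j6 -132.5
shift units [-0.02 -0.01  0.01] turn z units 0.01
```

>>> {"fn": "send_rows", "kwargs": {"moves": [[0,0,0,0.03,0,0,0],[0.7,0,0,0,0,0,0],[0.7,0,0,0,0,0,0],[0.7,0.7,0,0,0,0,0],[0.7,0.3,0,0,0,0,0],[0,0,0,0,0,0,0],[0,0,0,0,0,0,0],[0,0,0,0,0,0,0],[0,0,0,0,0,0,0]], "squeeze": 30}}

```text
time_s: 36.62
ee_pos: [0.4085, -0.2166, 0.0594]
tcp_rot: [-180.0, 0.0, -177.0]
wrist_force: [-0.1, -0.8, 1.3]
grip_width: 0.0498
grip_force: 30.0
```

>>> {"fn": "send_rows", "kwargs": {"moves": [[0,-0.2,0,0,0,0,0],[0,-0.1,0,0,0,0,0],[0,0,0,0,0,0,0]]}}

```text
time_s: 37.0
ee_pos: [0.4173, -0.2161, 0.0594]
tcp_rot: [-180.0, 0.0, -177.0]
wrist_force: [-1.9, -0.0, 4.0]
grip_width: 0.0498
grip_force: 30.0
```

>>> {"fn": "send_rows", "kwargs": {"moves": [[0,-0.05,0,0,0,0,0],[0,-0.05,0,0,0,0,0]]}}

```text
time_s: 37.25
ee_pos: [0.4197, -0.2159, 0.0594]
tcp_rot: [-180.0, -0.1, -177.0]
wrist_force: [-6.2, -0.3, 7.1]
grip_width: 0.0499
grip_force: 30.0
```

>>> {"fn": "send_rows", "kwargs": {"moves": [[0,-0.05,0,0,0,0,0],[0,-0.05,0,0,0,0,0]]}}

```text
time_s: 37.5
ee_pos: [0.4207, -0.2158, 0.0593]
tcp_rot: [180.0, -0.4, -176.9]
wrist_force: [-17.7, -2.7, 13.5]
grip_width: 0.0497
grip_force: 30.0
```

The post is against the stop (17 N). I'll release, rise, and work out the lever arc.

>>> {"fn": "send_rows", "kwargs": {"moves": [[0.8,0.03,0,0,0,0,0],[0.8,0,0,0,0,0,0],[0.8,0,0,0,0,0,0],[0.8,0,0,-0.8,0,0,0],[0.8,0,0,-1,0,0,0],[0.8,0,0,-1,0,0,0],[0.8,0,0,-0.4,0,0,0],[0.8,0,0,0,0,0,0]]}}

```text
time_s: 38.5
ee_pos: [0.4224, -0.2158, 0.1554]
tcp_rot: [-180.0, 0.1, -177.0]
wrist_force: [-0.3, -0.1, 0.2]
grip_width: 0.0755
grip_force: 0.0
```

```bash
python3 - <<'E'
from h import *
wshot('w4')
print("knob from w2",wpx("w2",14,118,.11).round(4),"from top",px2w("top",382,188,.11).round(4))
o=np.array([.5025,-.208]);y=np.radians(2.95);R=np.array([[np.cos(y),-np.sin(y)],[np.sin(y),np.cos(y)]])
K=lambda t:o+R@[.095*np.sin(t),-.1-.095*np.cos(t)]
for t in (0,.05,.1): print(t,K(t).round(4))
to(*K(.05),.150)
pts=[K(t) for t in np.arange(.05,1.46,.1)]
print("arc deltas in units (tool x,y):",[tuple((np.array([-1,1])*(R.T@(b-a))/.03).round(2)) for a,b in zip(pts,pts[1:])])
E
```

```text
knob from w2 [ 0.5187 -0.3928  0.11  ] from top [ 0.5168 -0.3965  0.11  ]
0 [ 0.5125 -0.4027]
0.05 [ 0.5173 -0.4024]
0.1 [ 0.522  -0.4018]
38.55 [ 0.4219 -0.2153  0.1544] [ 1.7996e+02 -3.0000e-02 -1.7697e+02] F [-0.79  1.26 -0.37] M [ 0.02  -0.033 -0.025] w 0.0751 g 0.0 j6 -133.8
shift units [-2.85 -6.4   0.14] 
arc deltas in units (tool x,y): [(np.float64(-0.31), np.float64(0.03)), (np.float64(-0.31), np.float64(0.06)), (np.float64(-0.3), np.float64(0.09)), (np.float64(-0.29), np.float64(0.12)), (np.float64(-0.28), np.float64(0.15)), (np.float64(-0.26), np.float64(0.18)), (np.float64(-0.24), np.float64(0.2)), (np.float64(-0.22), np.float64(0.23)), (np.float64(-0.2), np.float64(0.25)), (np.float64(-0.17), np.float64(0.27)), (np.float64(-0.14), np.float64(0.28)), (np.float64(-0.11), np.float64(0.3)), (np.float64(-0.08), np.float64(0.3)), (np.float64(-0.05), np.float64(0.31))]
```

View pics/w4.png

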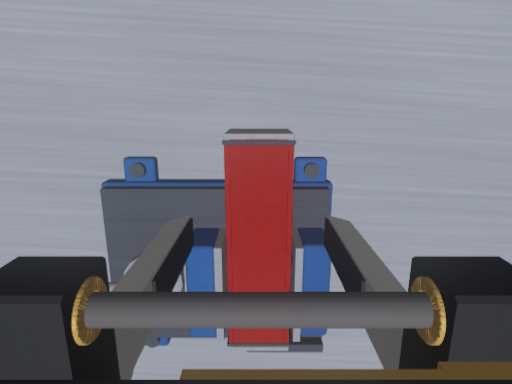

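The post lies straight between the jaws with its far end at the stop (v≈345). Next is the knob.

>>> {"fn": "send_rows", "kwargs": {"moves": [[1,-0.4,-1,0,0,0,0],[1,-0.4,-1,0,0,0,0],[1,-0.5,-1,0,0,0,0],[1,-0.5,-1,0,0,0,0],[1,-0.5,-1,0,0,0,0],[1,-0.4,-0.9,0,0,0,0],[1,-0.15,-0.35,0,0,0,0],[1,0,0,0,0,0,0]]}}

```text
time_s: 39.55
ee_pos: [0.5169, -0.398, 0.1538]
tcp_rot: [179.9, -0.1, -177.0]
wrist_force: [-0.1, 0.8, -0.1]
grip_width: 0.0939
grip_force: 0.0
```

```bash
python3 -c "
from h import *
to(.517,-.398,.095,182.95); wshot('w5')"
```

```text
39.55 [ 0.5169 -0.398   0.1538] [ 1.7989e+02 -8.0000e-02 -1.7699e+02] F [-0.11  0.8  -0.09] M [ 0.08  -0.035 -0.008] w 0.0939 g 0.0 j6 -140.5
shift units [-0.   -0.    1.96] turn z units 0.01
```

View pics/w5.png

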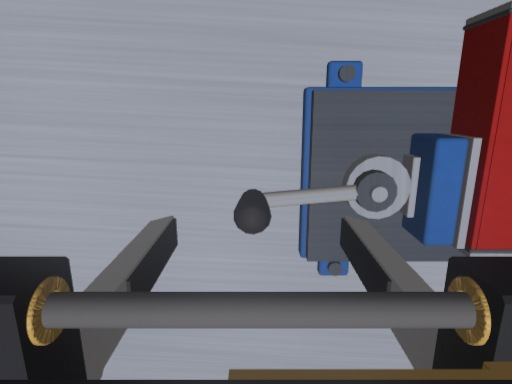

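The knob top is at (253,217), between the fingers and near the tips' row (v≈222).

```bash
python3 -c "
from h import *
k=wpx('w5',253,217,.11);print(k)
to(k[0],k[1],.095)"
```

```text
[ 0.51800249 -0.40189721  0.11      ]
39.6 [ 0.5169 -0.3975  0.1541] [ 1.7990e+02 -7.0000e-02 -1.7697e+02] F [-0.41 -0.38 -0.18] M [0.033 0.039 0.029] w 0.0941 g 0.0 j6 -140.5
shift units [-0.03 -0.15  1.97]
```

>>> {"fn": "send_rows", "kwargs": {"moves": [[0.6,0,-0.15,0.7,0,0,0],[0.4,0,0,0.7,0,0,0],[0.4,0,0,0.57,0,0,0],[0,0,0,0,0,0,0],[0,0,0,0,0,0,0],[0,0,0,0,0,0,0],[0,0,0,0,0,0,0],[0,0,0,0,0,0,0],[0,0,0,0,0,0,0]], "squeeze": 30}}

```text
time_s: 40.72
ee_pos: [0.5179, -0.4024, 0.0968]
tcp_rot: [180.0, 0.0, -177.0]
wrist_force: [0.0, 5.1, 5.7]
grip_width: 0.0243
grip_force: 30.0
```

>>> {"fn": "send_rows", "kwargs": {"moves": [[0,0,0,0,0,0,0],[0,-0.31,0.03,0,0,0,0],[0,-0.31,0.06,0,0,0,0],[0,-0.3,0.09,0,0,0,0],[0,-0.29,0.12,0,0,0,0]]}}

```text
time_s: 41.35
ee_pos: [0.5516, -0.3927, 0.0966]
tcp_rot: [-180.0, -0.3, -176.9]
wrist_force: [-9.8, 0.2, 7.7]
grip_width: 0.0247
grip_force: 30.0
```

```bash
python3 -c "
from h import *
st()"
```

```text
41.35 [ 0.5516 -0.3927  0.0966] [-179.95   -0.31 -176.87] F [-9.83  0.22  7.72] M [0.233 1.744 0.357] w 0.0247 g 30.0 j6 -137.9
```

>>> {"fn": "send_rows", "kwargs": {"moves": [[0,-0.28,0.15,0,0,0,0],[0,-0.26,0.18,0,0,0,0],[0,-0.24,0.2,0,0,0,0],[0,-0.22,0.23,0,0,0,0]]}}

```text
time_s: 41.85
ee_pos: [0.5824, -0.372, 0.0968]
tcp_rot: [-179.4, 0.1, -176.9]
wrist_force: [2.2, -12.6, -4.5]
grip_width: 0.0245
grip_force: 30.0
```

>>> {"fn": "send_rows", "kwargs": {"moves": [[0,-0.2,0.25,0,0,0,0],[0,-0.17,0.27,0,0,0,0],[0,-0.14,0.28,0,0,0,0]]}}

```text
time_s: 42.22
ee_pos: [0.6004, -0.3492, 0.0971]
tcp_rot: [-179.0, 0.8, -176.9]
wrist_force: [18.5, -19.5, -15.0]
grip_width: 0.0235
grip_force: 30.9
```

```bash
cat >> h.py <<'E'
def th():
    s=st();o=np.array([.5025,-.208]);y=np.radians(2.95);R=np.array([[np.cos(y),-np.sin(y)],[np.sin(y),np.cos(y)]])
    k=R.T@(s["ee_pos"][:2]-o)-[0,-.1]; t=np.arctan2(k[0],-k[1]); F=R.T@s["wrist_force"][:2]
    print("theta",t.round(3),"r",np.linalg.norm(k).round(4),"resist tangential",(-(F@[np.cos(t),np.sin(t)])).round(1),"radial",(F@[np.sin(t),-np.cos(t)]).round(1))
E
python3 -c "
from h import *
th()"
```

```text
42.23 [ 0.6004 -0.3492  0.0971] [-179.04    0.76 -176.93] F [ 18.49 -19.49 -15.  ] M [-3.181 -3.358  0.666] w 0.0235 g 30.9 j6 -132.4
theta 1.1 r 0.1016 resist tangential 10.3 radial 24.8
```

>>> {"fn": "send_rows", "kwargs": {"moves": [[0,-0.12,0,0,0,0,0],[0,-0.12,0.2,0,0,0,0]]}}

```text
time_s: 42.48
ee_pos: [0.6061, -0.3402, 0.0969]
tcp_rot: [-179.5, 0.5, -177.0]
wrist_force: [8.7, -10.1, -6.4]
grip_width: 0.0222
grip_force: 30.0
```

```bash
python3 -c "
from h import *
th()"
```

```text
42.48 [ 0.6061 -0.3402  0.0969] [-179.46    0.51 -177.  ] F [  8.75 -10.14  -6.39] M [-1.714 -1.537  0.341] w 0.0222 g 30.0 j6 -131.6
theta 1.202 r 0.1036 resist tangential 6.9 radial 11.5
```

The fingers slipped forward on the knob: the width fell and the pads' edges are ejecting it. I'll regrip about 10 mm back.

>>> {"fn": "send_rows", "kwargs": {"moves": [[0.4,0,0,0,0,0,0],[0.4,0.17,0,0,0,0,0],[0.4,0.17,0,0,0,0,0],[0,0,0,0,0,0,0],[0,0,0,0,0,0,0],[0,0,0,0,0,0,0]], "squeeze": 40}}

```text
time_s: 43.22
ee_pos: [0.5929, -0.3381, 0.0959]
tcp_rot: [-179.9, 0.0, -177.0]
wrist_force: [0.8, -4.9, -2.4]
grip_width: 0.0242
grip_force: 40.0
```

```bash
python3 -c "
from h import *
th()"
```

```text
43.23 [ 0.5929 -0.3381  0.0959] [-1.7987e+02  4.0000e-02 -1.7698e+02] F [ 0.81 -4.91 -2.43] M [-0.797 -0.175  0.067] w 0.0242 g 40.0 j6 -132.2
theta 1.178 r 0.0905 resist tangential 4.4 radial 2.4
```

>>> {"fn": "send_rows", "kwargs": {"moves": [[0,-0.05,0.15,0,0,0,0],[0,-0.04,0.15,0,0,0,0]]}}

```text
time_s: 43.48
ee_pos: [0.5946, -0.3336, 0.096]
tcp_rot: [-179.3, 0.0, -176.9]
wrist_force: [0.4, -24.7, -11.2]
grip_width: 0.0238
grip_force: 40.0
```

```bash
python3 -c "
from h import *
th()"
```

```text
43.48 [ 0.5946 -0.3336  0.096 ] [-1.7930e+02  2.0000e-02 -1.7691e+02] F [  0.39 -24.68 -11.24] M [-3.973 -0.13   0.406] w 0.0238 g 40.0 j6 -131.5
theta 1.232 r 0.0906 resist tangential 23.6 radial 7.4
```

>>> {"fn": "send_rows", "kwargs": {"moves": [[0,-0.02,0.1,0,0,0,0],[0,0,0,0,0,0,0]]}}

```text
time_s: 43.72
ee_pos: [0.5951, -0.3323, 0.096]
tcp_rot: [-179.2, 0.1, -177.0]
wrist_force: [2.7, -24.3, -12.2]
grip_width: 0.024
grip_force: 40.0
```

```bash
python3 -c "
from h import *
th()"
```

```text
43.73 [ 0.5951 -0.3323  0.096 ] [-1.7916e+02  9.0000e-02 -1.7697e+02] F [  2.67 -24.26 -12.16] M [-4.073 -0.268  0.274] w 0.024 g 40.0 j6 -131.2
theta 1.247 r 0.0908 resist tangential 22.7 radial 9.1
```

>>> {"fn": "send_rows", "kwargs": {"moves": [[0,-0.02,0.08,0,0,0,0],[0,0,0,0,0,0,0],[0,0,0,0,0,0,0]]}}

```text
time_s: 44.1
ee_pos: [0.5955, -0.3313, 0.096]
tcp_rot: [-179.0, 0.1, -177.0]
wrist_force: [1.2, -29.5, -13.8]
grip_width: 0.0243
grip_force: 40.0
```

```bash
python3 -c "
from h import *
th()"
```

```text
44.1 [ 0.5955 -0.3313  0.096 ] [-1.7902e+02  1.0000e-01 -1.7698e+02] F [  1.22 -29.53 -13.83] M [-4.809 -0.239  0.318] w 0.0243 g 40.0 j6 -131.0
theta 1.259 r 0.0909 resist tangential 28.2 radial 8.8
```

It resists firmly at 28 N. I'll release, rise and check.

>>> {"fn": "send_rows", "kwargs": {"moves": [[0.5,0,-0.05,0,0,0,0],[0.5,0,-0.08,0,0,0,0],[0.5,0,0,0,0,0,0],[0.5,0,0,-0.6,0,0,0],[0.5,0,0,-1,0,0,0],[0.5,0,0,-1,0,0,0],[0.5,0.5,-0.2,-1,0,0,0],[0.5,0.5,0,-0.5,0,0,0],[0.5,0,0,0,0,0,0]]}}

```text
time_s: 45.22
ee_pos: [0.5672, -0.3338, 0.2218]
tcp_rot: [-179.9, 0.2, -177.0]
wrist_force: [0.7, -0.1, -0.3]
grip_width: 0.0469
grip_force: 0.0
```

```bash
python3 - <<'E'
from h import *
wshot('w6'); st()
p,d=viewer.read_camera("top"); q,_=viewer.read_camera("scene")
w=np.load('w6.npz')["p"]
t=cv2.resize(p[110:240,150:400],None,fx=1.6,fy=1.6,interpolation=cv2.INTER_CUBIC)
s=cv2.resize(q[120:300,90:360],(400,267),interpolation=cv2.INTER_CUBIC)
c=np.zeros((384+267,800,3),np.uint8)[:600]
c=np.zeros((600,800,3),np.uint8); c[:330,:440]=cv2.resize(w,(440,330)); c[330:538,:400]=t; c[330:597,400:]=s
cv2.imwrite("pics/chk.png",c[:,:,::-1])
E
```

```text
45.27 [ 0.567  -0.3334  0.2202] [-1.7997e+02  9.0000e-02 -1.7696e+02] F [ 0.51 -0.44 -0.09] M [ 0.022 -0.024 -0.02 ] w 0.047 g 0.0 j6 -133.4
```

View pics/chk.png

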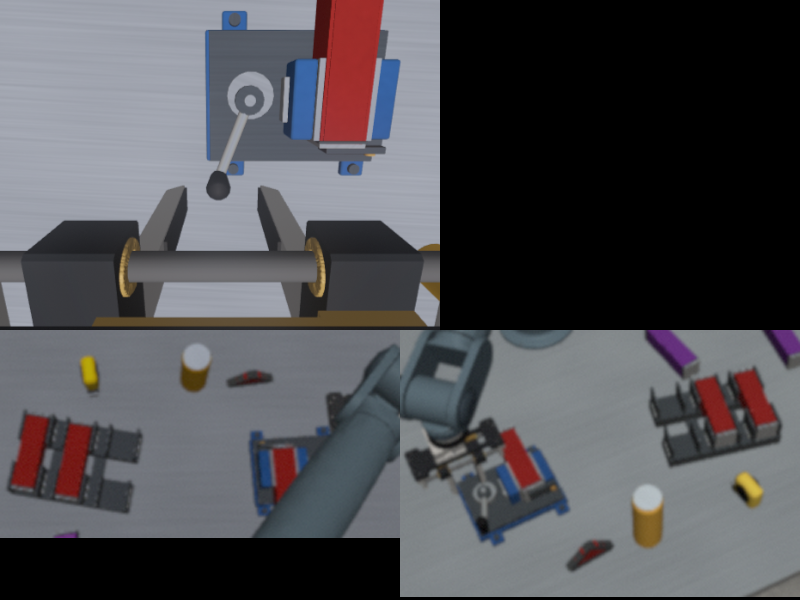

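The pictures show the post between closed jaws with its far end at the stop. The lever is swung over, the other two posts are in the rack, and the bystanders are undisturbed. I'll check the gap at the stop numerically.

```bash
python3 - <<'E'
from h import *
q=np.load("w6.npz");d=q["d"];p=q["p"];i=viewer.camera_info("wrist");T=np.eye(4);T[:3,:3]=Ro.from_euler("xyz",q["r"],degrees=True).as_matrix();T[:3,3]=q["e"];M=T@i["mount"]
y=np.radians(2.95);R=np.array([[np.cos(y),-np.sin(y)],[np.sin(y),np.cos(y)]])
for u in (395,410):
  for v in range(154,186,2):
    X=(M@np.r_[np.linalg.solve(i["mtx"],[u,v,1])*d[v,u],1])[:3]; print(u,v,p[v,u],(R.T@(X[:2]-[.5025,-.208])).round(4),X[2].round(4))
E
```

```text
395 154 [159  51  52] [ 0.0326 -0.0053] 0.0794
395 156 [160  52  52] [ 0.0344 -0.0055] 0.0803
395 158 [161  52  54] [ 0.0362 -0.0053] 0.0802
395 160 [161  52  54] [ 0.0382 -0.0047] 0.0793
395 162 [162  53  55] [ 0.0401 -0.0045] 0.0792
395 164 [96 71 75] [ 0.0419 -0.0043] 0.0792
395 166 [ 90  92 100] [ 0.0436 -0.0045] 0.0803
395 168 [157 152 163] [ 0.0456 -0.0041] 0.0796
395 170 [161 164 175] [ 0.0474 -0.004 ] 0.08
395 172 [146 146 151] [ 0.0495 -0.0033] 0.0786
395 174 [ 88  91 102] [0.053  0.0001] 0.0709
395 176 [ 88  91 101] [0.0549 0.0001] 0.0714
395 178 [86 88 98] [0.057  0.0006] 0.0707
395 180 [ 87  90 100] [0.068  0.0175] 0.0307
395 182 [ 89  91 102] [0.0707 0.0187] 0.0285
395 184 [ 89  91 102] [0.0727 0.0184] 0.0297
410 154 [160  51  52] [0.0326 0.0083] 0.0796
410 156 [160  51  52] [0.0343 0.008 ] 0.0807
410 158 [159  51  51] [0.0365 0.0093] 0.0782
410 160 [159  51  52] [0.0379 0.0082] 0.0812
410 162 [159  52  53] [0.0402 0.0096] 0.0785
410 164 [95 71 73] [0.0419 0.0094] 0.0794
410 166 [ 90  92 100] [0.0434 0.0088] 0.0812
410 168 [160 152 162] [0.0457 0.0101] 0.0788
410 170 [157 161 171] [0.0474 0.01  ] 0.0796
410 172 [150 150 155] [0.0493 0.01  ] 0.0799
410 174 [ 89  91 101] [0.0527 0.0136] 0.0725
410 176 [ 88  90 100] [0.0549 0.0144] 0.0713
410 178 [86 87 97] [0.0569 0.0148] 0.071
410 180 [ 87  90 100] [0.0684 0.0346] 0.0288
410 182 [ 88  91 101] [0.0705 0.0346] 0.0294
410 184 [ 89  92 102] [0.0726 0.0346] 0.0299
```

The cap's end is at vise x ≈ 0.050, directly on the stop face, with no gap visible. I'll hand the job in.

```bash
python3 -c "
from station import order
print(order.close_job())"
```

```text
the job is handed in; nothing more can be done
None
```

I found the rattling post in the rack slot nearest the vise, clamped it flat in the vise against the stop, and handed the job in at about 45 s. The other two posts are back in the rack, and the can, tape measure and magnet were not disturbed.

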